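# Fit the blow-off nozzle to the bench air coupler

## Task

Fit the blow-off nozzle (the one with the tapered tip) from the rack to the bench air coupler: pull the coupler's sleeve back and park it under its catch, press the nozzle gently but firmly home until its flange lies flat on the rim, then turn the sleeve off the catch and let it spring fully forward to lock the nozzle in. Never press the nozzle on the coupler with more than 30 N (sideways rubbing counts too), and leave the other two fittings and everything else on the bench where they are.

Things in the scene. Friction and masses are not known exactly. Their poses are not given: they have to be found in the camera images.
- coupler: grey manifold block 100 x 80 x 30 bolted to the bench (small gauge at -x, 73 high) with an upright brass quick coupler; origin under its middle, below the coupler's axis. The coupler is screwed to its stem by a differing amount: its mouth rim is 100 to 120 above the bench, not measured. Bore 16 wide, lead-in cone 21 wide at the rim, 4 deep (mm)
- axis (a point): point on the coupler's axis at the block's top, 30 above the bench. Fitting: the foot goes into the bore; 23-27 below the rim it meets a stiff valve, to be pushed on to 34 against a steady 7 N, where it stays; then the flange meets the rim, a hard stop: home. Three pawls in the bore, 14-18 below the rim, bar the foot unless the sleeve is 8 back (mm)
- sleeve_slide (a joint): how far the sleeve is pulled back (down), m; 0 fully forward, 0.011 end stop; spring 4 N at 0, 8 N at the stop. Knurled steel sleeve round the coupler, 34-35 mm wide, 43 tall, top 1 below the rim when forward; grip it across its upper 20; fingertips can go to 35 below the rim. It comes fully forward with a fitting in only if that is within 2 mm of home, and locks it
- sleeve_turn (a joint): turn of the sleeve about the upright axis, rad, counter-clockwise from above, 0 to 0.65; starts near 0, where it slides freely. Pulled back over 9 mm it can be turned to 0.45-0.65; its ear (points along the block's x at 0) is then under a fixed catch: let go, it stays parked about 8 mm back. Turned back below 0.1 and let go, it springs forward. Light friction
- rack: aluminium block 60 x 170 x 40, fixed to the bench, with three 16 wide holes, 33 deep, along its y at -55, 0 and +55; origin under its middle. Each holds one fitting, its flange 1 above the block; which is where varies (mm)
- nozzle: blow-off nozzle, aluminium, about 0.09 kg, the tallest fitting: above the flange a straight ribbed grip 18 dia from 3 to 34, then a cone to a 7 wide tip at 46; plug foot below the flange (14 dia, 34 long, with a 6 thick neck 12-20 below the flange) hidden in its rack hole; origin on the axis at the underside of the 24 wide, 3 thick flange, z up (mm)
- blank_plug: blanking plug, aluminium: head a round knob 30 wide, top at 22; plug foot below the flange (14 dia, 34 long, with a 6 thick neck 12-20 below the flange) hidden in its rack hole; origin on the axis at the underside of the 24 wide, 3 thick flange, z up (mm)
- tee_plug: tee-handled plug, aluminium: head a level bar 46 x 14 along x, top at 33; plug foot below the flange (14 dia, 34 long, with a 6 thick neck 12-20 below the flange) hidden in its rack hole; origin on the axis at the underside of the 24 wide, 3 thick flange, z up (mm)
- screwdriver: screwdriver with a red handle, 190 long, lying; origin under its middle, x along it towards the blade (bystander) (mm)
- thread_lock: small green glass bottle with a black cap, 26 diameter, 62 tall, standing; origin under its foot (bystander) (mm)
- pliers: pliers with black handles, about 150 long, 14 high, lying; origin under the pivot region, x towards the jaws (bystander) (mm)
- drone_arm: flat black drone arm, about 185 x 38 x 5, lying; origin under its middle, x along it (bystander) (mm)
- motor: small motor with a red bell, 28 diameter, 30 tall with its shaft, standing; origin under its foot (bystander) (mm)
- part_box: closed black box with a white panel on top, 100 x 60 x 28; origin under its middle, x along its length (bystander) (mm)
Mind the look-alikes: they are no part of the job. Leave any yellow look-alike of the nozzle alone.

How it is judged:
On the way, in this order (a step that is already met when the one before it is completed fails the run):
1. the sleeve is pulled back (value of joint sleeve_slide above 0.007 m), for 0.2 s.
2. with the sleeve still back, the nozzle is upright in the coupler, deep in its bore (flange under 123 mm above the bench) (value of joint sleeve_slide above 0.006 m and height (world z) of nozzle between 0.097 and 0.123 m and horizontal distance between nozzle and axis below 0.004 m and angle between nozzle's own z axis and vertical below 0.1 rad), for 0.2 s.
At the end, for the whole second after the job is handed in: The nozzle stands still and upright in the coupler, its flange 97 to 123 mm above the bench, and the sleeve is released and fully forward (within 1.5 mm), which the pawls allow only if the flange is within 2 mm of the rim (height (world z) of nozzle between 0.097 and 0.123 m and horizontal distance between nozzle and axis below 0.004 m and angle between nozzle's own z axis and vertical below 0.1 rad and value of joint sleeve_slide below 0.0015 m and linear speed of nozzle below 0.02 m/s); the robot touches nothing.
It fails at once if the nozzle is pressed on the coupler with more than 30 N, sideways rubbing included (contact force between nozzle and coupler above 30 N).
It fails at once if another fitting is moved by more than 25 mm (distance of any of blank_plug, tee_plug from where it was at the start of the episode above 0.025 m).
It fails at once if something else on the bench is moved by more than 25 mm (distance of any of screwdriver, thread_lock, pliers, drone_arm, motor, part_box from where it was at the start of the episode above 0.025 m).
It also fails if it takes over 72 s, if anything falls off the work surface, if the arm or the gripper's body presses on something with over 40 N, if the wrist force passes 120 N, or if a joint passes its speed limit or range.

## Robot

A 6-joint arm with a two-finger parallel gripper is mounted at the origin on the work surface. World frame = base frame: x ahead of the robot, y to its left, z up, the work surface at z = 0. Lengths are in m, angles in rad, forces in N, time in s.
With the tool pointing down it reaches from about 0.325 to 1 m from the base axis. Payload 5.1 kg.
Tool frame: the origin (TCP) lies at the very end of the fingers, on their centre line; the grasp point (between the pads) lies ctrl.grip_depth behind it (ctrl.grip_depth is the distance from the TCP to the grasp point, in m); z points along the fingers, y is the line along which they close (so a half turn about z gives the same grasp; the last joint's range is limited). The gripper opens to 85 mm and grips with 20 to 120 N. Pads are 22 mm wide; open, the fingers measure 114 mm over their backs; the gripper's body (76 mm by 85 mm) begins 54 mm behind the grasp point. The pads swing forward as they close: fully open they stand 13 mm farther back than shut.
Start: joints at [1.068, 0.124, 1.65, -0, 1.367, -0.083], TCP at [0.265, 0.594, 0.231] pointing down, gripper open.
Joint ranges: [-2.61, 2.61], [-1.02, 2.33], [0.03, 2.71], [-1.35, 4.49], [0.32, 2.68], [-2.91, 2.91]. Speed limits (rad/s): [2.57, 2.57, 3.14, 3.14, 3.14, 3.14].

## Interface

Orientations are given as a unit quaternion [x, y, z, w].
In Python, from rig import ctrl, eyes, job gives the robot as it stands.
- The arm moves only by the shell command python3 -m crank 'ROWS' [OPENING]. ROWS is JSON, a list of rows, each a list of 4 numbers: the shift along the tool's x, y, z in units of 40 mm (1.0 is 40 mm), then the turn about the tool's z in units of 6 degrees (1.0 is 6 degrees). A call has 1 to 20 rows; each row shifts and turns the commanded pose from where the row before left it, along the tool's axes as they then stand; what a row does not reach is not made up. A row lasts 1/12 s, in which the tool goes at most 41.7 mm and 7.16 degrees, less where a joint would pass 70% of its speed; a pose out of reach is approached as far as the arm can. A call is refused whole if a number of a shift passes 1 or a number of a turn 1, either way. A call with a gripper value outside its range is refused whole. OPENING is the closure, from 0 (fully open) to 1 (shut), set as the call begins (- or left out, the last holds). The fingers move at their own pace and stop on an object; the grip force is fixed at half the most. Time passes only in rows, so rows that do not move let the fingers close. It gives the time, the measured TCP pose, the force, the opening and the grip force at its end, in the units of the state.
- ctrl.observe(): the state, without advancing time (a new reading comes with each control period).
- eyes.capture(name): name is "side" or "top" or "wrist"; returns (picture, depth): 420x560x3 uint8, red, green, blue; 420x560 float32, m along the optical axis (not along the pixel's ray), 0 where there is no reading.
- eyes.get_calibration(name): a dict with "fov_y" (degrees; the focal length in pixels is half the picture's height over the tangent of half this angle, whatever the lens; pixels are square), "cx", "cy" (the principal point, pixels), "T" (4x4, takes a point from camera to world coordinates). Camera axes: x right, y up, looking along -z (the intrinsics and any distortion apply to the point x, -y, -z); pixel columns grow to the right and rows downward; lengths in m; the calibration is good to about 2 mm. A picture is of the moment at which its call begins: read the wrist's pose just before it. get_calibration takes no time and is no camera call; for the wrist camera it gives the pose at the moment of the call.
- job.close_job(): hands the job in; it is judged then, once.
The state is a dict: "t": time; "joint_positions": joint angles; "dq": joint speeds; "joint_efforts": joint torques, N m; "ee_pos": TCP position; "ee_rot": TCP orientation; "ft_force": force on the tool from outside, world axes, zero at the start; "wrist_torque": the same for the moment, N m; "finger_gap": opening from 0.0 (shut) to 1.0 (fully open); "finger_force": force on a finger pad.
Only numpy, scipy, OpenCV 4.12 (cv2) and the standard library are available. Lean on these libraries where they do the work, as an engineer would, in place of code of your own. Each camera call takes 0.05 s, during which the arm holds its last target. There are 200 camera calls.

## Working session

There is one attempt and no reset: what is moved stays moved. The work goes in short steps, Python scripts to look and compute and a shell command to move; the robot and the scene stay as the last step left them, time stands still between calls to the robot, and variables do not carry over. Pictures are saved under pics/ and viewed, at most 10 in all, crops included, and the job is handed in when it is done.

```bash
ls; mkdir -p pics
python3 - <<'E'
from rig import ctrl,eyes
import cv2,numpy as np
s=ctrl.observe();print(s,ctrl.grip_depth)
for n in("top","side"):
    p,d=eyes.capture(n);c=eyes.get_calibration(n);print(n,c)
    np.savez(f"pics/{n}0.npz",p=p,d=d,**c);cv2.imwrite(f"pics/{n}0.png",p[...,::-1])
E
```

```text
pics
{'t': 0.0, 'joint_positions': array([ 1.06839317e+00,  1.24544226e-01,  1.65167375e+00, -1.69805170e-05,
        1.36751814e+00, -8.26044077e-02]), 'dq': array([-9.40936961e-04, -1.67992283e-03,  8.66341271e-04, -9.71186064e-04,
        1.27814928e-03, -4.43454437e-05]), 'joint_efforts': array([-1.57802293e-03, -4.23617935e+01, -3.65448689e+01, -1.84165119e-04,
        6.89772962e-03,  1.98624042e-05]), 'ee_pos': array([0.2646606 , 0.59300458, 0.23002786]), 'ee_rot': array([ 2.08359681e-01,  9.78051683e-01, -1.02860668e-03, -3.01073851e-04]), 'ft_force': array([-0.57706031, -0.05661044,  0.89670298]), 'wrist_torque': array([-0.04552696, -0.03034352, -0.00656045]), 'finger_force': 0.0, 'finger_gap': 0.9975358654817026} 0.0187
top {'fov_y': 45.51319726148154, 'cx': 278.24167929448066, 'cy': 205.7305033242398, 'T': array([[-1.43877739e-02,  9.96046707e-01, -8.76581343e-02,
         4.95488214e-01],
       [-9.99895424e-01, -1.44604079e-02, -1.93619807e-04,
         6.82865635e-02],
       [-1.46042675e-03,  8.76461816e-02,  9.96150598e-01,
         1.25350430e+00],
       [ 0.00000000e+00,  0.00000000e+00,  0.00000000e+00,
         1.00000000e+00]])}
side {'fov_y': 50.30089440270565, 'cx': 281.36760814449804, 'cy': 204.3558197737238, 'T': array([[-0.99925554,  0.00486447, -0.03827132,  0.56804748],
       [-0.03492126, -0.53567986,  0.84369875,  0.7797643 ],
       [-0.01639703,  0.84440714,  0.53545095,  0.55855452],
       [ 0.        ,  0.        ,  0.        ,  1.        ]])}
```

View pics/top0.png

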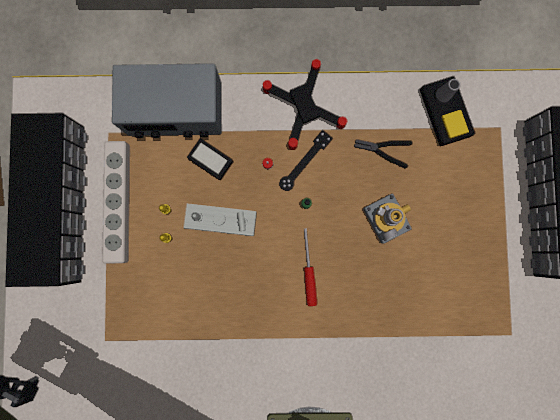

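View pics/side0.png

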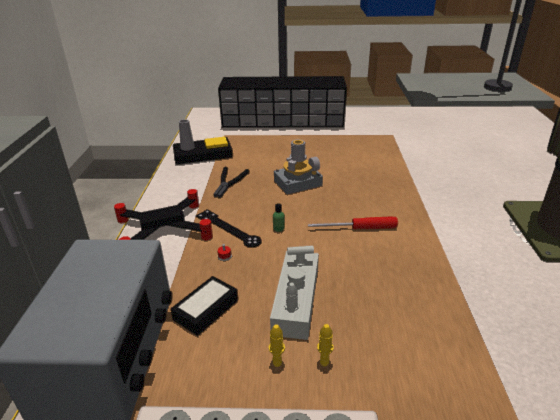

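Top view: rack at (220,219), with the grey nozzle at its left hole (196,216), the round knob at about (221,220) and the tee bar at (242,218). The coupler is at (393,214). The yellow look-alikes are at (165,209) and (166,238). In the side view the grey tapered part at (292,292) fits the description, so I'll confirm it in an enlarged crop.

```bash
cat > h.py <<'E'
import numpy as np,cv2
def load(n):
    z=np.load(f"pics/{n}.npz");return z['p'],z['d'],z
def cloud(d,c):
    f=210/np.tan(np.radians(float(c['fov_y']))/2);v,u=np.mgrid[:420,:560]
    P=np.stack([(u-c['cx'])/f*d,-(v-c['cy'])/f*d,-d],-1)
    return P@c['T'][:3,:3].T+c['T'][:3,3]
def ray(u,v,c,z):
    f=210/np.tan(np.radians(float(c['fov_y']))/2)
    r=c['T'][:3,:3]@np.array([(u-c['cx'])/f,-(v-c['cy'])/f,-1]);o=c['T'][:3,3]
    return o+r*(z-o[2])/r[2]
E
python3 - <<'E'
from h import *
pt,dt,ct=load('top0');ps,ds,cs=load('side0')
def crop(p,x,y,w,h):return cv2.resize(p[y:y+h,x:x+w,::-1],(400,300),interpolation=cv2.INTER_CUBIC)
cv2.imwrite('pics/crops.png',np.vstack([np.hstack([crop(pt,175,185,100,75),crop(pt,345,175,100,75)]),np.hstack([crop(ps,235,240,120,90),crop(ps,250,130,100,75)])]))
for p,d,c,n in((pt,dt,ct,'top'),(ps,ds,cs,'side')):
    X=cloud(d,c);ok=d>0
    for nm,(x,y,w,h) in dict(rack=(180,195,85,45),coup=(355,185,65,65)).items() if n=='top' else dict(rack=(265,240,60,95),coup=(265,135,65,60)).items():
        m=np.zeros_like(ok);m[y:y+h,x:x+w]=1;m&=ok
        Q=X[m];
        for lo,hi in((.034,.046),(.047,.06),(.06,.1),(.1,.15)) if nm=='rack' else((.025,.036),(.06,.085),(.092,.13)):
            q=Q[(Q[:,2]>lo)&(Q[:,2]<hi)]
            if len(q)>4:print(n,nm,lo,len(q),q.mean(0).round(4),q.min(0).round(3),q.max(0).round(3),cv2.minAreaRect((q[:,:2]*1000).astype(np.float32)))
E
```

```text
top rack 0.034 1398 [0.5718 0.2129 0.0398] [0.532 0.125 0.034] [0.612 0.298 0.046] ((572.1126708984375, 211.29437255859375), (170.38072204589844, 60.199283599853516), 82.71949005126953)
top rack 0.047 34 [0.5715 0.2129 0.0563] [0.559 0.147 0.047] [0.589 0.272 0.06 ] ((573.6106567382812, 209.51239013671875), (125.40599822998047, 29.509716033935547), 89.24506378173828)
top rack 0.06 266 [0.5703 0.198  0.07  ] [0.543 0.148 0.06 ] [0.588 0.272 0.09 ] ((565.15478515625, 209.93060302734375), (44.99331283569336, 124.23902893066406), 0.37891027331352234)
top coup 0.025 526 [ 0.5747 -0.1932  0.0296] [ 0.511 -0.256  0.025] [ 0.631 -0.144  0.036] ((573.67626953125, -207.90386962890625), (99.40316772460938, 97.8938980102539), 25.722103118896484)
top coup 0.06 230 [ 0.557  -0.1891  0.0727] [ 0.517 -0.213  0.06 ] [ 0.597 -0.166  0.085] ((558.5538330078125, -192.31076049804688), (77.22694396972656, 38.62484359741211), 16.02994155883789)
top coup 0.092 185 [ 0.5695 -0.1984  0.1097] [ 0.553 -0.217  0.092] [ 0.587 -0.183  0.119] ((569.6217651367188, -199.2581329345703), (33.42783737182617, 32.93585968
[... 463 characters left out ...]
 0.351 0.089] ((572.9085083007812, 251.52249145507812), (75.79696655273438, 197.64634704589844), 2.1481611728668213)
side coup 0.025 456 [ 0.5744 -0.1808  0.0297] [ 0.511 -0.221  0.025] [ 0.63  -0.143  0.035] ((570.9544067382812, -198.32095336914062), (99.8388900756836, 83.25360107421875), 27.292011260986328)
side coup 0.06 252 [ 0.5634 -0.1849  0.0719] [ 0.519 -0.21   0.06 ] [ 0.599 -0.165  0.085] ((559.1470336914062, -190.6345672607422), (76.43121337890625, 37.873069763183594), 15.700334548950195)
side coup 0.092 173 [ 0.5709 -0.1918  0.1061] [ 0.556 -0.211  0.092] [ 0.587 -0.181  0.115] ((571.0975341796875, -196.00045776367188), (31.166688919067383, 30.4104061126709), 0.06497075408697128)
```

View pics/crops.png

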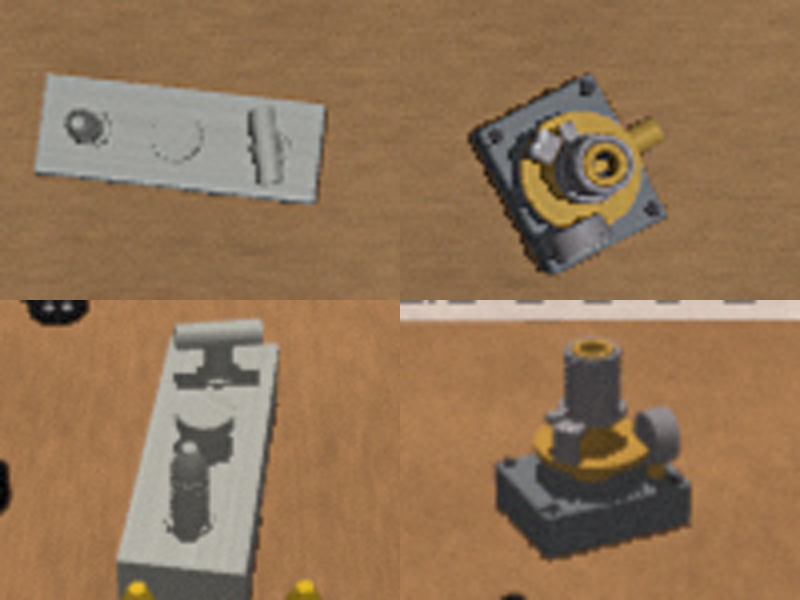

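The crop confirms it: the nozzle is the tapered grey fitting in the rack's +y hole (crop 85,125 in the top view, 190,490 in the side view). The blank knob is in the middle and the tee at the far end. At the coupler, the ear and catch lie up-left of the sleeve and the gauge is opposite. Next I move over the coupler for a close look.

```bash
python3 -m crank '[[-0.7,-0.7,-0.1,0],[-0.7,-0.7,-0.1,0],[-0.7,-0.7,-0.1,0],[-0.7,-0.7,-0.1,0],[-0.7,-0.7,-0.1,0],[-0.7,-0.7,-0.1,0],[-0.7,-0.7,-0.1,0],[-0.7,-0.7,-0.1,0],[-0.7,-0.7,-0.1,0],[-0.7,-0.7,-0.1,0],[-0.7,-0.7,-0.1,0],[-0.7,-0.7,-0.1,0],[-0.7,-0.7,-0.1,0],[-0.7,-0.7,-0.1,0],[-0.7,-0.7,-0.1,0],[-0.7,-0.7,-0.1,0],[-0.7,-0.7,-0.1,0],[-0.7,-0.7,-0.1,0],[-0.7,-0.7,-0.1,0],[-0.7,-0.7,-0.1,0]]' 0
python3 -m crank '[[0,0,0,1],[0,0,0,1],[0,0,0,1],[0,0,0,1],[0,0,0,1],[0,0,0,1],[0,0,0,1],[0,0,0,1],[0,0,0,1],[0,0,0,1],[0,0,0,1],[0,0,0,1],[0,0,0,1],[0,0,0,1],[0,0,0,1],[0,0,0,1],[0,0,0,1],[0,0,0,1],[0,0,0,1],[0,0,0,1]]'
python3 -m crank '[[0,0,0,1],[0,0,0,1],[0,0,0,1],[0,0,0,0],[0,0,0,0]]'
cat >> h.py <<'E'
def state():
    from rig import ctrl
    s=ctrl.observe();from scipy.spatial.transform import Rotation as R
    M=R.from_quat(s['ee_rot']).as_matrix()
    print('t',round(s['t'],2),'p',s['ee_pos'].round(4),'yaw_y',round(np.degrees(np.arctan2(M[1,1],M[0,1])),1),'z',M[:,2].round(4),'F',s['ft_force'].round(1),'gap',round(s['finger_gap'],3),round(s['finger_force'],1),'q',s['joint_positions'].round(2))
    return s,M
def to(x,y,z):
    s,M=state();print('units',(M.T@(np.array([x,y,z])-s['ee_pos'])/.04).round(3))
def snap(n,name):
    from rig import eyes
    c=eyes.get_calibration(n);p,d=eyes.capture(n)
    np.savez(f"pics/{name}.npz",p=p,d=d,**c);cv2.imwrite(f"pics/{name}.png",p[...,::-1]);return p,d,c
E
python3 - <<'E'
from h import *
to(.570,-.199,.3)
p,d,c=snap('wrist','w1');print(c['T'].round(3),c['fov_y'])
f=210/np.tan(np.radians(c['fov_y'])/2)
q=np.linalg.inv(c['T'])@[.57,-.199,.115,1];print('coupler px',c['cx']-q[0]/q[2]*f,c['cy']+q[1]/q[2]*f)
E
```

```text
t: 1.77
ee_pos: [0.5481, -0.1481, 0.311]
ee_rot: [0.209, 0.978, 0.0, -0.0]
ft_force: [0.7, 0.1, 0.5]
finger_gap: 1.004
finger_force: 0.0
t: 3.43
ee_pos: [0.5478, -0.146, 0.3106]
ee_rot: [0.952, 0.306, -0.0, -0.0]
ft_force: [0.0, -0.7, 0.2]
finger_gap: 0.997
finger_force: 0.0
t: 3.85
ee_pos: [0.5479, -0.146, 0.3108]
ee_rot: [0.988, 0.157, -0.0, -0.0]
ft_force: [-0.1, 0.4, -0.3]
finger_gap: 1.003
finger_force: 0.0
t 3.85 p [ 0.5479 -0.146   0.3108] yaw_y -71.9 z [-8.e-04  3.e-04 -1.e+00] F [-0.1  0.4 -0.3] gap 1.003 0.0 q [-0.36 -0.1   1.74  0.    1.5   0.9 ]
units [0.114 1.431 0.27 ]
[[ 0.311  0.909  0.279  0.619]
 [-0.95   0.297  0.09  -0.123]
 [-0.001 -0.293  0.956  0.454]
 [ 0.     0.     0.     1.   ]] 71.14241507342267
coupler px 331.2085366725422 182.6479270489895
```

Run:
```python
from h import *
p,d,c=load('w1');X=cloud(d,c);ok=d>0
m=ok&(X[...,2]>.094)&(X[...,2]<.14)&(abs(X[...,0]-.57)<.05)&(abs(X[...,1]+.199)<.05)
q=X[m];print(len(q),np.histogram(q[:,2],bins=np.arange(.094,.13,.002)))
for lo in(.11,.113):
  s=q[q[:,2]>lo];print(lo,cv2.minEnclosingCircle((s[:,:2]*1000).astype(np.float32)),s[:,2].mean())
m=ok&(X[...,2]>.027)&(X[...,2]<.033)&(abs(X[...,0]-.57)<.08)&(abs(X[...,1]+.199)<.08)
print('block',cv2.minAreaRect((X[m][:,:2]*1000).astype(np.float32)))
v,u=np.nonzero(m);print(u.min(),u.max(),v.min(),v.max())
cv2.imwrite('pics/w1c.png',cv2.resize(p[100:280,230:440,::-1],(700,600),interpolation=cv2.INTER_CUBIC))
```

```text
676 (array([ 19,  14,  10,  47,  12,  20,  18,  16,  51, 225, 241,   3,   0,
         0,   0,   0,   0]), array([0.094, 0.096, 0.098, 0.1  , 0.102, 0.104, 0.106, 0.108, 0.11 ,
       0.112, 0.114, 0.116, 0.118, 0.12 , 0.122, 0.124, 0.126, 0.128]))
0.11 ((570.110595703125, -199.9347686767578), 17.326505661010742) 0.11374293481715031
0.113 ((570.1052856445312, -199.7391815185547), 16.738311767578125) 0.11428747735855413
block ((570.01171875, -200.03314208984375), (100.1443099975586, 79.79673767089844), 26.44725799560547)
291 352 132 206
```

View pics/w1c.png

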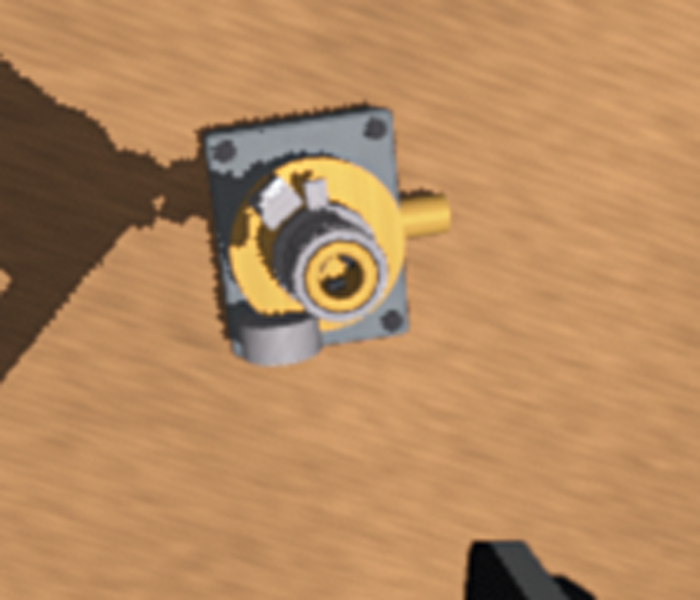

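The picture shows the coupler rim centred at crop (340,275), the ear at (316,193) and the catch at (278,203), counter-clockwise of the ear. Axis is (0.570, -0.200), block yaw about 26.5°, rim at about z 0.115. Now I descend over the sleeve.

```bash
python3 -m crank '[[0.06,0.73,0,0],[0.06,0.73,0,0],[0,0,0.75,0],[0,0,0.75,0],[0,0,0.75,0],[0,0,0.75,0],[0,0,0.5,0],[0,0,0.3,0],[0,0,0,0],[0,0,0,0]]'
python3 -c "
from h import *
to(.570,-.200,.091)"
```

```text
t: 4.73
ee_pos: [0.5707, -0.2002, 0.1594]
ee_rot: [0.988, 0.156, -0.0, -0.0]
ft_force: [-0.1, 0.6, -0.8]
finger_gap: 1.0
finger_force: 0.0
t 4.73 p [ 0.5707 -0.2002  0.1594] yaw_y -72.0 z [-3.e-04  2.e-04 -1.e+00] F [-0.1  0.6 -0.8] gap 1.0 0.0 q [-0.43  0.08  1.82  0.    1.24  0.83]
units [-0.015 -0.009  1.711]
```

```bash
python3 -m crank '[[0,0,0.5,0],[0,0,0.5,0],[0,0,0.4,0],[0,0,0.31,0],[0,0,0,0],[0,0,0,0]]'
python3 -m crank '[[0,0,0,0],[0,0,0,0],[0,0,0,0],[0,0,0,0],[0,0,0,0],[0,0,0,0],[0,0,0,0],[0,0,0,0],[0,0,0,0],[0,0,0,0]]' 1
python3 -c "
from h import *
state()"
```

```text
t: 5.23
ee_pos: [0.5712, -0.2004, 0.0919]
ee_rot: [0.988, 0.156, 0.0, 0.0]
ft_force: [-0.3, -0.5, 1.5]
finger_gap: 1.004
finger_force: 0.0
t: 6.07
ee_pos: [0.5709, -0.1998, 0.0912]
ee_rot: [0.988, 0.156, 0.0, -0.0]
ft_force: [-0.5, 5.0, 5.0]
finger_gap: 0.374
finger_force: 59.1
t 6.07 p [ 0.5709 -0.1998  0.0912] yaw_y -72.1 z [ 6.e-04  6.e-04 -1.e+00] F [-0.5  5.   5. ] gap 0.374 59.1 q [-0.43  0.15  1.87  0.    1.12  0.83]
```

```bash
python3 -m crank '[[0,0,0.05,0],[0,0,0.05,0],[0,0,0.05,0],[0,0,0.05,0],[0,0,0.05,0],[0,0,0.02,0],[0,0,0,0],[0,0,0,0],[0,0,0,0]]'
python3 -c "
from h import *
state()"
```

```text
t: 6.82
ee_pos: [0.571, -0.1998, 0.0812]
ee_rot: [0.988, 0.156, 0.0, -0.0]
ft_force: [-2.4, 6.3, 9.1]
finger_gap: 0.375
finger_force: 59.6
t 6.82 p [ 0.571  -0.1998  0.0812] yaw_y -72.0 z [ 4.e-04  6.e-04 -1.e+00] F [-2.4  6.3  9.1] gap 0.375 59.6 q [-0.43  0.16  1.87  0.    1.11  0.83]
```

```bash
python3 -m crank '[[0,0,0.01,0],[0,0,0,-0.7],[0,0,0,-0.7],[0,0,0,-0.7],[0,0,0,-0.7],[0,0,0,-0.7],[0,0,0,-0.7],[0,0,0,-0.7],[0,0,0,-0.4],[0,0,0,0],[0,0,0,0]]'
python3 -c "
from h import *
state()"
```

```text
t: 7.73
ee_pos: [0.5708, -0.1996, 0.0812]
ee_rot: [0.907, 0.421, 0.0, -0.001]
ft_force: [-4.5, 6.4, 11.8]
finger_gap: 0.374
finger_force: 59.9
t 7.73 p [ 0.5708 -0.1996  0.0812] yaw_y -40.2 z [-2.0e-04  1.1e-03 -1.0e+00] F [-4.5  6.4 11.8] gap 0.374 59.9 q [-0.43  0.16  1.87  0.    1.11  0.28]
```

```bash
python3 -m crank '[[0,0,-0.04,0],[0,0,0,0],[0,0,0,0],[0,0,0,0]]' 0
python3 -m crank '[[0,0,0,0],[0,0,0,0],[0,0,-0.3,0],[0,0,-0.5,0],[0,0,-0.7,0],[0,0,-0.7,0],[0,0,-0.7,0],[0,0,-0.7,0],[0,0,-0.7,0],[0,0,-0.7,0],[0,0,0,0],[0,0,0,0]]' 0
python3 - <<'E'
from h import *
to(.579,.2656,.28)
p,d,c=snap('wrist','w2');X=cloud(d,c)
near=(d>0)&(abs(X[...,0]-.57)<.025)&(abs(X[...,1]+.2)<.025)&(X[...,2]>.09)&(X[...,2]<.13)
q=X[near];print(np.histogram(q[:,2],bins=np.arange(.09,.13,.002))[0])
s=q[q[:,2]>.1105];print(len(s),cv2.minEnclosingCircle((s[:,:2]*1000).astype(np.float32)),s[:,2].mean())
v,u=np.nonzero(near);print(u.min(),u.max(),v.min(),v.max())
a,b=u.min()-60,v.min()-50
cv2.imwrite('pics/w2c.png',cv2.resize(p[max(b,0):b+170,max(a,0):a+200,::-1],(700,600),interpolation=cv2.INTER_CUBIC))
E
```

```text
t: 8.07
ee_pos: [0.5702, -0.2005, 0.0806]
ee_rot: [0.907, 0.421, -0.0, 0.0]
ft_force: [0.6, 1.2, -0.0]
finger_gap: 0.921
finger_force: 0.0
t: 9.07
ee_pos: [0.5717, -0.2007, 0.2852]
ee_rot: [0.907, 0.421, 0.002, 0.002]
ft_force: [-0.2, -0.2, -0.7]
finger_gap: 0.999
finger_force: 0.0
t 9.07 p [ 0.5717 -0.2007  0.2852] yaw_y -40.3 z [ 0.0056 -0.0026 -1.    ] F [-0.2 -0.2 -0.7] gap 0.999 0.0 q [-0.43 -0.    1.69 -0.    1.45  0.28]
units [ 9.014 -7.394  0.101]
[ 62  29  10  21   8  18  43 144 107  16  10  78 182   3   0   0   0   0
   0   0]
271 ((570.2490234375, -199.84910583496094), 12.86141586303711) 0.1143041959554669
265 295 173 204
```

View pics/w2c.png

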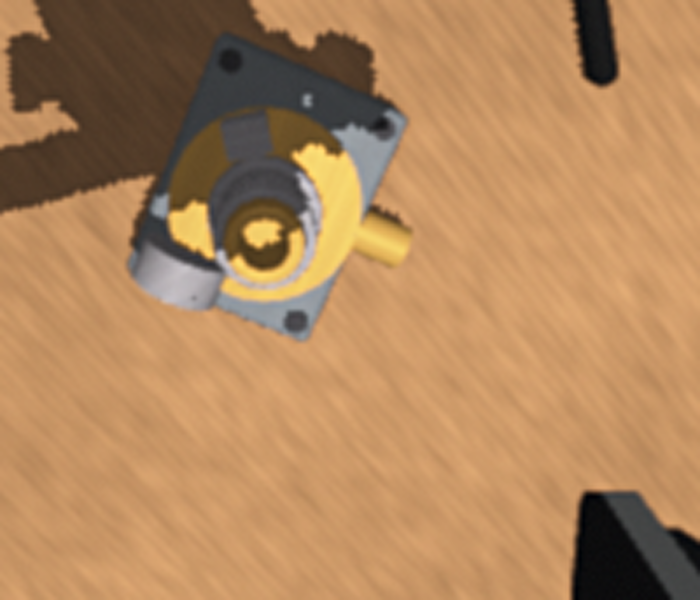

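Sleeve is parked: its top is at z 0.105 with the rim at 0.1145, and the ear is hidden under the catch at crop (245,130). Now to the nozzle.

```bash
python3 -m crank '[[0.75,-0.616,0,0],[0.75,-0.616,0,0],[0.75,-0.616,0,0],[0.75,-0.616,0,0],[0.75,-0.616,0,0],[0.75,-0.616,0,0],[0.75,-0.616,0,0],[0.75,-0.616,0,0],[0.75,-0.616,0,0],[0.75,-0.616,0,0],[0.75,-0.616,0,0],[0.75,-0.616,0,0],[0,0,0,-1],[0,0,0,-1],[0,0,0,-1],[0,0,0,-1],[0,0,0,-1],[0,0,0,-0.5],[0,0,0,0],[0,0,0,0]]' 0.4
python3 - <<'E'
from h import *
s,M=state()
p,d,c=snap('wrist','w3');X=cloud(d,c)
n=np.array([.579,.2656])
r=np.hypot(X[...,0]-n[0],X[...,1]-n[1])
for lo,hi in((.047,.074),(.074,.08),(.08,.095)):
    m=(d>0)&(r<.025)&(X[...,2]>lo)&(X[...,2]<hi);q=X[m]
    if len(q)>3:print(lo,len(q),q.mean(0).round(4),cv2.minEnclosingCircle((q[:,:2]*1000).astype(np.float32)),q[:,2].max())
m=(d>0)&(abs(X[...,2]-.04)<.003)&(abs(X[...,0]-.57)<.06)&(abs(X[...,1]-.21)<.11)
print(cv2.minAreaRect((X[m][:,:2]*1000).astype(np.float32)))
f=210/np.tan(np.radians(c['fov_y'])/2);q=np.linalg.inv(c['T'])@[*n,.07,1];u,v=int(c['cx']-q[0]/q[2]*f),int(c['cy']+q[1]/q[2]*f);print(u,v)
a,b=max(u-80,0),max(v-68,0);print(a,b)
cv2.imwrite('pics/w3c.png',cv2.resize(p[b:b+136,a:a+160,::-1],(640,544),interpolation=cv2.INTER_CUBIC))
E
```

```text
t: 10.78
ee_pos: [0.5769, 0.2654, 0.2795]
ee_rot: [0.751, 0.66, -0.001, -0.001]
ft_force: [-0.2, 0.2, -0.3]
finger_gap: 0.598
finger_force: 0.0
t 10.78 p [0.5769 0.2654 0.2795] yaw_y -7.3 z [-0.0028 -0.001  -1.    ] F [-0.2  0.2 -0.3] gap 0.598 0.0 q [ 0.35  0.07  1.63 -0.    1.45  0.47]
0.047 60 [0.5799 0.2726 0.0633] ((578.8250732421875, 266.2481689453125), 9.280486106872559) 0.07380190005429316
0.074 63 [0.5793 0.2683 0.0776] ((579.1211547851562, 266.2773132324219), 8.935367584228516) 0.0797504909735795
0.08 99 [0.5789 0.267  0.0845] ((578.966552734375, 266.5208435058594), 6.893233776092529) 0.08877513764486472
((571.9666748046875, 211.35269165039062), (169.99652099609375, 60.09017562866211), 82.82813262939453)
284 183
204 115
```

View pics/w3c.png

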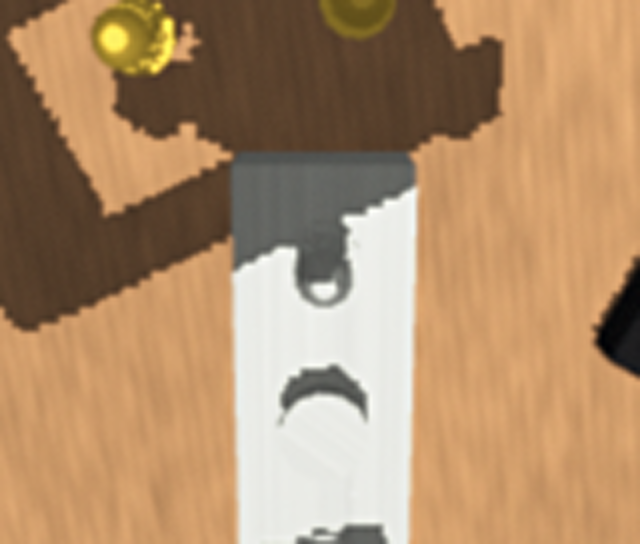

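The crop shows the grey nozzle at (323,275) in the rack's end hole, the blank knob at (323,430), and the yellow look-alikes well away at (120,38) and (358,5). Nozzle axis is (0.579, 0.266).

```bash
python3 -m crank '[[0.03,0.05,0.6,0],[0,0,0.75,0],[0,0,0.75,0],[0,0,0.75,0],[0,0,0.75,0],[0,0,0.4,0],[0,0,0.2,0],[0,0,0,0],[0,0,0,0]]' 0.4
python3 -c "
from h import *
to(.579,.2662,.049)"
```

```text
t: 11.58
ee_pos: [0.58, 0.2666, 0.1138]
ee_rot: [0.751, 0.661, 0.0, 0.0]
ft_force: [-0.0, -0.5, 0.6]
finger_gap: 0.597
finger_force: 0.0
t 11.58 p [0.58   0.2666 0.1138] yaw_y -7.3 z [ 3.e-04  1.e-04 -1.e+00] F [-0.  -0.5  0.6] gap 0.597 0.0 q [ 0.35  0.2   1.78 -0.    1.17  0.47]
units [-0.015 -0.024  1.619]
```

```bash
python3 -m crank '[[-0.015,-0.024,0.3,0],[0,0,0.4,0],[0,0,0.4,0],[0,0,0.3,0],[0,0,0.2,0],[0,0,0,0],[0,0,0,0]]'
python3 -m crank '[[0,0,0,0],[0,0,0,0],[0,0,0,0],[0,0,0,0],[0,0,0,0],[0,0,0,0],[0,0,0,0],[0,0,0,0]]' 1
python3 -c "
from h import *
state()"
```

```text
t: 12.17
ee_pos: [0.5788, 0.2662, 0.0494]
ee_rot: [0.75, 0.661, 0.0, 0.0]
ft_force: [0.4, -0.5, 0.3]
finger_gap: 0.599
finger_force: 0.0
t: 12.83
ee_pos: [0.5796, 0.2665, 0.0507]
ee_rot: [0.75, 0.661, 0.001, 0.0]
ft_force: [-0.4, 0.7, 5.3]
finger_gap: 0.19
finger_force: 58.9
t 12.83 p [0.5796 0.2665 0.0507] yaw_y -7.3 z [ 2.e-03  8.e-04 -1.e+00] F [-0.4  0.7  5.3] gap 0.19 58.9 q [0.35 0.27 1.81 0.   1.06 0.47]
```

```bash
python3 -m crank '[[0,0,-0.1,0],[0,0,-0.2,0],[0,0,-0.3,0],[0,0,-0.4,0],[0,0,-0.5,0],[0,0,-0.6,0],[0,0,-0.7,0],[0,0,-0.7,0],[0,0,-0.7,0],[0,0,-0.7,0],[0,0,-0.4,0],[0,0,0,0],[0,0,0,0]]'
python3 - <<'E'
from h import *
to(.570,-.2,.26)
p,d,c=snap('side','s4');X=cloud(d,c)
from rig import ctrl
e=ctrl.observe()['ee_pos']
r=np.hypot(X[...,0]-e[0],X[...,1]-e[1]);m=(d>0)&(r<.03)&(X[...,2]>e[2]-.08)&(X[...,2]<e[2]+.02);q=X[m]
for a in np.arange(-.06,.02,.004):
    k=q[abs(q[:,2]-e[2]-a-.002)<.002]
    if len(k)>2:print(round(a,3),len(k),k[:,0].mean().round(4),np.ptp(k[:,0]).round(4))
f=210/np.tan(np.radians(c['fov_y'])/2);g=np.linalg.inv(c['T'])@[*e,1];u,v=int(c['cx']-g[0]/g[2]*f),int(c['cy']+g[1]/g[2]*f);print(u,v)
a,b=max(u-60,0),max(v-50,0)
cv2.imwrite('pics/s4c.png',cv2.resize(p[b:b+100,a:a+120,::-1],(600,500),interpolation=cv2.INTER_CUBIC))
E
```

```text
t: 13.92
ee_pos: [0.5788, 0.2662, 0.2629]
ee_rot: [0.75, 0.661, 0.001, 0.0]
ft_force: [0.1, 0.4, -0.9]
finger_gap: 0.186
finger_force: 58.9
t 13.92 p [0.5788 0.2662 0.2629] yaw_y -7.3 z [ 1.9e-03  7.0e-04 -1.0e+00] F [ 0.1  0.4 -0.9] gap 0.186 58.9 q [ 0.35  0.08  1.65 -0.    1.41  0.47]
units [-11.589   1.252   0.063]
-0.04 18 0.5773 0.0123
-0.036 26 0.578 0.0123
-0.032 25 0.5768 0.0122
-0.028 38 0.578 0.0123
-0.024 9 0.5779 0.0055
-0.02 20 0.5779 0.0136
-0.016 29 0.5778 0.0135
-0.012 10 0.579 0.0093
-0.008 53 0.5783 0.0228
-0.004 50 0.5774 0.0227
0.0 31 0.579 0.0236
0.004 54 0.5787 0.03
0.008 79 0.5788 0.0405
0.012 88 0.5783 0.0445
0.016 99 0.5784 0.0444
291 186
```

View pics/s4c.png

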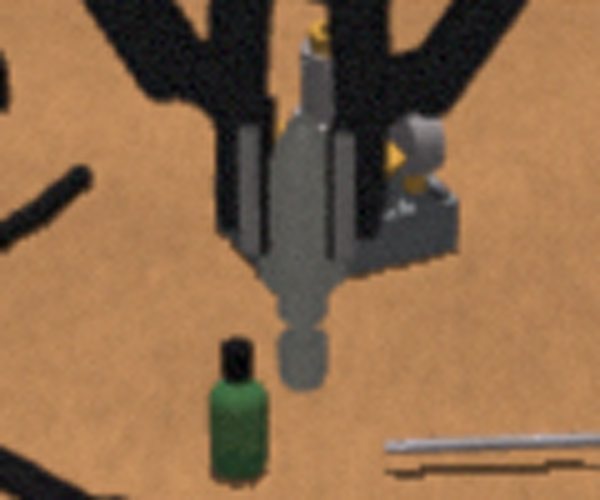

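The nozzle hangs upright and central between the pads. The flange is at crop row ~265 and the foot end at row ~388, so the TCP is about 9 mm above the flange underside. Now over the coupler.

```bash
python3 -m crank '[[-0.5,0.053,0,0],[-0.9,0.098,0,0],[-0.9,0.098,0,0],[-0.9,0.098,0,0],[-0.9,0.098,0,0],[-0.9,0.098,0,0],[-0.9,0.098,0,0],[-0.9,0.098,0,0],[-0.9,0.098,0,0],[-0.9,0.098,0,0],[-0.9,0.098,0,0],[-0.9,0.098,0,0],[-0.9,0.098,0,0],[-0.29,0.023,0,0],[0,0,0.5,0],[0,0,0.5,0],[0,0,0.5,0],[0,0,0.3,0],[0,0,0,0],[0,0,0,0]]'
python3 - <<'E'
from h import *
to(.570,-.2,.169)
p,d,c=snap('side','s5');X=cloud(d,c)
r=np.hypot(X[...,0]-.57,X[...,1]+.2);m=(d>0)&(r<.03)&(X[...,2]>.085)&(X[...,2]<.2)
q=X[m]
for a in np.arange(.085,.2,.004):
    k=q[abs(q[:,2]-a)<.002]
    if len(k)>2:print(round(a,3),len(k),((k[:,0].min()+k[:,0].max())/2).round(4),np.ptp(k[:,0]).round(4))
E
```

```text
t: 15.63
ee_pos: [0.569, -0.1993, 0.1876]
ee_rot: [0.75, 0.661, -0.001, -0.002]
ft_force: [0.5, -0.5, 0.5]
finger_gap: 0.188
finger_force: 58.9
t 15.63 p [ 0.569  -0.1993  0.1876] yaw_y -7.2 z [-0.0032  0.0015 -1.    ] F [ 0.5 -0.5  0.5] gap 0.188 58.9 q [-0.43  0.05  1.8   0.    1.29 -0.3 ]
units [-0.014  0.029  0.464]
0.085 13 0.5711 0.0312
0.089 19 0.5699 0.0337
0.093 22 0.5711 0.0311
0.097 25 0.5699 0.0335
0.101 22 0.5699 0.0334
0.105 35 0.5711 0.0311
0.109 25 0.5699 0.0238
0.113 38 0.57 0.0238
0.145 6 0.5689 0.0117
0.149 8 0.5677 0.0093
0.153 11 0.5689 0.0116
0.157 13 0.569 0.0117
0.161 5 0.569 0.0023
0.169 12 0.569 0.0116
0.173 8 0.569 0.0115
0.177 7 0.569 0.016
0.181 23 0.5691 0.0208
0.185 13 0.5691 0.016
0.189 19 0.569 0.0297
0.193 22 0.5725 0.0318
0.197 31 0.5703 0.0409
```

```bash
python3 -m crank '[[-0.014,0.029,0.2,0],[0,0,0.2,0],[0,0,0.2,0],[0,0,0.05,0],[0,0,0,0],[0,0,0,0]]'
python3 -c "
from h import *
to(.570,-.2,.125)"
python3 -m crank '[[0,0,0.05,0],[0,0,0.05,0],[0,0,0.05,0],[0,0,0.05,0],[0,0,0,0],[0,0,0,0]]'
python3 -c "
from h import *
to(.570,-.2,.125)"
```

```text
t: 16.18
ee_pos: [0.5708, -0.2007, 0.163]
ee_rot: [0.75, 0.661, -0.0, -0.0]
ft_force: [0.1, 0.6, -0.9]
finger_gap: 0.184
finger_force: 58.9
t 16.18 p [ 0.5708 -0.2007  0.163 ] yaw_y -7.3 z [-5.e-04  2.e-04 -1.e+00] F [ 0.1  0.6 -0.9] gap 0.184 58.9 q [-0.43  0.08  1.82  0.    1.25 -0.3 ]
units [ 0.016 -0.022  0.951]
t: 16.68
ee_pos: [0.5708, -0.2008, 0.1551]
ee_rot: [0.75, 0.661, -0.0, -0.0]
ft_force: [-0.1, -0.4, -0.2]
finger_gap: 0.19
finger_force: 58.9
t 16.68 p [ 0.5708 -0.2008  0.1551] yaw_y -7.3 z [-4.e-04  1.e-04 -1.e+00] F [-0.1 -0.4 -0.2] gap 0.19 58.9 q [-0.43  0.09  1.82 -0.    1.23 -0.3 ]
units [ 0.016 -0.022  0.752]
```

```bash
python3 -m crank '[[0.016,-0.022,0.05,0],[0,0,0.05,0],[0,0,0.05,0],[0,0,0,0],[0,0,0,0]]'
python3 -m crank '[[0,0,0.05,0],[0,0,0.05,0],[0,0,0.05,0],[0,0,0,0],[0,0,0,0]]'
python3 -c "
from h import *
to(.570,-.2,.125)"
```

```text
t: 17.1
ee_pos: [0.57, -0.2, 0.149]
ee_rot: [0.75, 0.661, -0.0, -0.0]
ft_force: [0.1, -0.1, -0.9]
finger_gap: 0.184
finger_force: 58.9
t: 17.52
ee_pos: [0.57, -0.2, 0.143]
ee_rot: [0.75, 0.661, -0.0, -0.0]
ft_force: [0.4, -0.3, -1.0]
finger_gap: 0.188
finger_force: 58.9
t 17.52 p [ 0.57  -0.2    0.143] yaw_y -7.3 z [-5.e-04  2.e-04 -1.e+00] F [ 0.4 -0.3 -1. ] gap 0.188 58.9 q [-0.43  0.09  1.84 -0.    1.21 -0.3 ]
units [-0.001  0.001  0.45 ]
```

```bash
python3 -m crank '[[0,0,0.04,0],[0,0,0.04,0],[0,0,0.04,0],[0,0,0,0],[0,0,0,0]]'
python3 -m crank '[[0,0,0.025,0],[0,0,0.025,0],[0,0,0.025,0],[0,0,0,0],[0,0,0,0]]'
```

```text
t: 17.93
ee_pos: [0.57, -0.2, 0.1383]
ee_rot: [0.75, 0.661, -0.0, -0.0]
ft_force: [0.9, 0.4, 0.0]
finger_gap: 0.19
finger_force: 58.9
t: 18.35
ee_pos: [0.5701, -0.2001, 0.1354]
ee_rot: [0.75, 0.661, -0.0, -0.0]
ft_force: [0.7, -0.3, -1.1]
finger_gap: 0.19
finger_force: 58.9
```

```bash
python3 -m crank '[[0,0,0.025,0],[0,0,0.025,0],[0,0,0.025,0],[0,0,0,0],[0,0,0,0]]'
```

```text
t: 18.77
ee_pos: [0.5705, -0.2002, 0.1338]
ee_rot: [0.75, 0.661, 0.0, 0.0]
ft_force: [-1.5, 0.6, 5.0]
finger_gap: 0.193
finger_force: 59.7
```

```bash
python3 -m crank '[[0,0,0.025,0],[0,0,0.025,0],[0,0,0.025,0],[0,0,0,0],[0,0,0,0]]'
python3 -m crank '[[0,0,0.025,0],[0,0,0.025,0],[0,0,0,0],[0,0,0,0]]'
```

```text
t: 19.18
ee_pos: [0.5705, -0.2002, 0.1308]
ee_rot: [0.75, 0.661, 0.0, 0.0]
ft_force: [-2.6, 1.0, 6.1]
finger_gap: 0.189
finger_force: 59.8
t: 19.52
ee_pos: [0.5705, -0.2002, 0.1288]
ee_rot: [0.75, 0.661, 0.0, 0.0]
ft_force: [-2.7, 1.8, 5.0]
finger_gap: 0.192
finger_force: 59.8
```

```bash
python3 -m crank '[[0,0,0.025,0],[0,0,0.025,0],[0,0,0,0],[0,0,0,0]]'
python3 -m crank '[[0,0,0.025,0],[0,0,0,0],[0,0,0,0]]'
```

```text
t: 19.85
ee_pos: [0.5705, -0.2002, 0.1268]
ee_rot: [0.75, 0.661, 0.0, 0.0]
ft_force: [-2.0, 0.5, 4.8]
finger_gap: 0.188
finger_force: 59.8
t: 20.1
ee_pos: [0.5705, -0.2002, 0.1258]
ee_rot: [0.75, 0.661, 0.0, 0.0]
ft_force: [-1.5, 1.1, 5.4]
finger_gap: 0.192
finger_force: 59.8
```

```bash
python3 -m crank '[[0,0,0.02,0],[0,0,0,0],[0,0,0,0]]'
python3 -m crank '[[0,0,0.015,0],[0,0,0,0],[0,0,0,0]]'
```

```text
t: 20.35
ee_pos: [0.5705, -0.2002, 0.1251]
ee_rot: [0.75, 0.661, 0.0, 0.0]
ft_force: [-2.5, 0.9, 5.5]
finger_gap: 0.19
finger_force: 59.8
t: 20.6
ee_pos: [0.5705, -0.2003, 0.1245]
ee_rot: [0.75, 0.661, 0.0, 0.0]
ft_force: [-2.1, 0.8, 5.9]
finger_gap: 0.19
finger_force: 59.8
```

```bash
python3 -m crank '[[0,0,0.015,0],[0,0,0,0],[0,0,0,0]]'
```

```text
t: 20.85
ee_pos: [0.5705, -0.2002, 0.1239]
ee_rot: [0.75, 0.661, 0.0, 0.0]
ft_force: [-2.4, 1.2, 5.9]
finger_gap: 0.189
finger_force: 59.8
```

```bash
python3 -m crank '[[0,0,0.015,0],[0,0,0,0],[0,0,0,0]]'
python3 -m crank '[[0,0,0.012,0],[0,0,0,0],[0,0,0,0]]'
```

```text
t: 21.1
ee_pos: [0.5706, -0.2003, 0.1238]
ee_rot: [0.75, 0.661, 0.0, 0.0]
ft_force: [-3.8, 0.4, 8.0]
finger_gap: 0.188
finger_force: 59.9
t: 21.35
ee_pos: [0.5706, -0.2003, 0.1237]
ee_rot: [0.75, 0.661, 0.0, 0.0]
ft_force: [-3.7, 2.0, 9.2]
finger_gap: 0.19
finger_force: 60.3
```

```bash
python3 -m crank '[[0,0,0.012,0],[0,0,0,0],[0,0,0,0]]'
```

```text
t: 21.6
ee_pos: [0.5706, -0.2003, 0.1237]
ee_rot: [0.75, 0.661, 0.0, 0.0]
ft_force: [-6.6, 2.1, 12.3]
finger_gap: 0.191
finger_force: 60.5
```

The nozzle hit the hard stop with force rising at a fixed z of 0.1237, so it is home. Release, rotate open around it and lower onto the parked sleeve.

```bash
python3 -m crank '[[0,0,-0.03,0],[0,0,0,0],[0,0,0,0],[0,0,0,0],[0,0,0,0],[0,0,0,0],[0,0,0,0]]' 0
python3 -m crank '[[0,0,-0.1,0],[0,0,0,1],[0,0,0,1],[0,0,0,1],[0,0,0,1],[0,0,0,1],[0,0,0,0.5],[0,0,0,0],[0,0,0,0]]'
python3 - <<'E'
from h import *
to(.570,-.2,.092)
p,d,c=snap('side','s6');X=cloud(d,c)
r=np.hypot(X[...,0]-.57,X[...,1]+.2);m=(d>0)&(r<.022)&(X[...,2]>.085)&(X[...,2]<.17)
q=X[m]
for a in np.arange(.1,.165,.003):
    k=q[abs(q[:,2]-a)<.0015]
    if len(k)>2:print(round(a,3),len(k),((k[:,0].min()+k[:,0].max())/2).round(4),np.ptp(k[:,0]).round(4))
print(q[:,2].max())
E
```

```text
t: 22.18
ee_pos: [0.5701, -0.2, 0.1219]
ee_rot: [0.75, 0.661, -0.0, -0.0]
ft_force: [0.5, 0.4, 0.5]
finger_gap: 0.996
finger_force: 0.0
t: 22.93
ee_pos: [0.5702, -0.2001, 0.1264]
ee_rot: [0.907, 0.421, 0.0, 0.0]
ft_force: [0.3, -1.0, 0.1]
finger_gap: 1.001
finger_force: 0.0
t 22.93 p [ 0.5702 -0.2001  0.1264] yaw_y -40.2 z [ 3.e-04 -2.e-04 -1.e+00] F [ 0.3 -1.   0.1] gap 1.001 0.0 q [-0.43  0.11  1.85 -0.    1.18  0.27]
units [-0.002 -0.007  0.861]
0.1 18 0.5699 0.0335
0.103 14 0.5711 0.031
0.106 31 0.5711 0.0311
0.109 14 0.5711 0.0214
0.112 13 0.5699 0.0237
0.115 18 0.5711 0.0214
0.118 15 0.5712 0.0214
0.121 8 0.5712 0.0166
0.124 10 0.5712 0.0166
0.127 6 0.5712 0.0165
0.13 13 0.5712 0.0166
0.133 11 0.5712 0.0165
0.136 7 0.5736 0.0118
0.139 8 0.5712 0.0164
0.142 10 0.5712 0.0164
0.145 13 0.5713 0.0164
0.148 9 0.5713 0.0164
0.151 10 0.5701 0.014
0.154 9 0.5713 0.0117
0.157 6 0.5701 0.0093
0.16 5 0.5701 0.0047
0.1615300875252631
```

The nozzle stands upright on the axis with its tip at z ≈ 0.161, consistent with home. Now grip the sleeve and turn it back.

```bash
python3 -m crank '[[0,0,0.2,0],[0,0,0.2,0],[0,0,0.2,0],[0,0,0.2,0],[0,0,0.05,0],[0,0,0,0],[0,0,0,0]]'
python3 -m crank '[[0,0,0,0],[0,0,0,0],[0,0,0,0],[0,0,0,0],[0,0,0,0],[0,0,0,0],[0,0,0,0],[0,0,0,0],[0,0,0,0]]' 1
```

```text
t: 23.57
ee_pos: [0.57, -0.2, 0.0918]
ee_rot: [0.907, 0.421, -0.0, -0.0]
ft_force: [-0.3, -0.5, -0.1]
finger_gap: 0.998
finger_force: 0.0
t: 24.32
ee_pos: [0.5703, -0.2, 0.0929]
ee_rot: [0.907, 0.421, 0.0, 0.0]
ft_force: [-3.4, 0.8, 5.3]
finger_gap: 0.363
finger_force: 59.4
```

```bash
python3 -m crank '[[0,0,0.02,0],[0,0,0,0],[0,0,0,0.7],[0,0,0,0.7],[0,0,0,0.7],[0,0,0,0.7],[0,0,0,0.7],[0,0,0,0.7],[0,0,0,0.7],[0,0,0,0.4],[0,0,0,0],[0,0,0,0]]'
python3 -c "
from h import *
state()"
```

```text
t: 25.32
ee_pos: [0.5702, -0.1999, 0.0924]
ee_rot: [0.988, 0.156, -0.0, -0.0]
ft_force: [-2.6, 2.3, 7.1]
finger_gap: 0.366
finger_force: 59.4
t 25.32 p [ 0.5702 -0.1999  0.0924] yaw_y -72.1 z [-1.e-04  3.e-04 -1.e+00] F [-2.6  2.3  7.1] gap 0.366 59.4 q [-0.43  0.15  1.87  0.    1.13  0.83]
```

Turned back cleanly. Let the sleeve ride up slightly, then open and retreat.

```bash
python3 -m crank '[[0,0,-0.05,0],[0,0,-0.05,0],[0,0,-0.05,0],[0,0,-0.04,0],[0,0,0,0]]'
python3 -m crank '[[0,0,0,0],[0,0,0,0],[0,0,0,0],[0,0,0,0],[0,0,0,0],[0,0,0,0]]' 0
python3 -m crank '[[0,0,-0.3,0],[0,0,-0.5,0],[0,0,-0.7,0],[0,0,-0.7,0],[0,0,-0.7,0],[0,0,-0.7,0],[0,0,-0.5,0],[0,0,0,0],[0,0,0,0]]'
python3 - <<'E'
from h import *
state()
for cam in('side','wrist'):
    p,d,c=snap(cam,cam+'7');X=cloud(d,c)
    r=np.hypot(X[...,0]-.57,X[...,1]+.2);m=(d>0)&(r<.022)&(X[...,2]>.085)&(X[...,2]<.17);q=X[m]
    print(cam)
    for a in np.arange(.1,.165,.003):
        k=q[abs(q[:,2]-a)<.0015]
        if len(k)>2:print(round(a,3),len(k),((k[:,:2].min(0)+k[:,:2].max(0))/2).round(4),np.ptp(k[:,0]).round(4))
p=load('side7')[0]
cv2.imwrite('pics/s7c.png',cv2.resize(p[120:200,250:350,::-1],(700,560),interpolation=cv2.INTER_CUBIC))
E
```

```text
t: 25.73
ee_pos: [0.5702, -0.1999, 0.0994]
ee_rot: [0.988, 0.156, 0.0, -0.0]
ft_force: [-2.8, 2.3, 4.5]
finger_gap: 0.365
finger_force: 59.2
t: 26.23
ee_pos: [0.5701, -0.2001, 0.0987]
ee_rot: [0.988, 0.156, -0.0, -0.0]
ft_force: [0.3, 0.2, -0.4]
finger_gap: 0.997
finger_force: 0.0
t: 26.98
ee_pos: [0.5709, -0.2004, 0.2656]
ee_rot: [0.988, 0.156, 0.002, 0.001]
ft_force: [-0.4, -0.5, -0.1]
finger_gap: 1.003
finger_force: 0.0
t 26.98 p [ 0.5709 -0.2004  0.2656] yaw_y -72.1 z [ 0.004  -0.0018 -1.    ] F [-0.4 -0.5 -0.1] gap 1.003 0.0 q [-0.43  0.    1.72 -0.    1.41  0.83]
side
0.1 19 [ 0.5711 -0.1884] 0.031
0.103 17 [ 0.5711 -0.1896] 0.031
0.106 15 [ 0.5724 -0.191 ] 0.0286
0.109 19 [ 0.5711 -0.1884] 0.0309
0.112 23 [ 0.5711 -0.1963] 0.031
0.115 24 [ 0.5711 -0.1937] 0.0262
0.118 16 [ 0.5711 -0.1929] 0.0213
0.121 9 [ 0.5724 -0.1958] 0.0142
0.124 10 [ 0.5712 -0.1947] 0.0166
0.127 10 [ 0.5712 -0.1991] 0.0166
0.13 10 [ 0.57   -0.1941] 0.0141
0.133 6 [ 0.5712 -0.1941] 0.0117
0.136 10 [ 0.5712 -0.1957] 0.0165
0.139 11 [ 0.5712 -0.1936] 0.0164
0.142 10 [ 0.5712 -0.1961] 0.0164
0.145 9 [ 0.5713 
[... 227 characters left out ...]
 0.5801 -0.2015] 0.0136
0.106 25 [ 0.5771 -0.1977] 0.0202
0.109 23 [ 0.5728 -0.2005] 0.0291
0.112 161 [ 0.5709 -0.2001] 0.0325
0.115 178 [ 0.571  -0.1999] 0.0311
0.118 112 [ 0.5722 -0.2007] 0.0194
0.121 5 [ 0.5771 -0.2018] 0.0039
0.124 16 [ 0.5744 -0.1993] 0.0103
0.127 9 [ 0.5757 -0.2001] 0.0075
0.13 14 [ 0.5747 -0.1985] 0.0094
0.133 15 [ 0.5747 -0.1999] 0.0094
0.136 12 [ 0.5765 -0.1995] 0.0056
0.139 17 [ 0.5761 -0.1999] 0.0073
0.142 6 [ 0.5752 -0.1967] 0.0086
0.145 31 [ 0.5747 -0.2008] 0.0094
0.148 29 [ 0.5702 -0.2008] 0.0177
0.151 77 [ 0.5708 -0.2007] 0.0159
0.154 57 [ 0.5704 -0.2004] 0.0135
0.157 52 [ 0.5705 -0.2008] 0.0111
0.16 68 [ 0.5707 -0.201 ] 0.0084
0.163 5 [ 0.5703 -0.201 ] 0.0038
```

View pics/s7c.png

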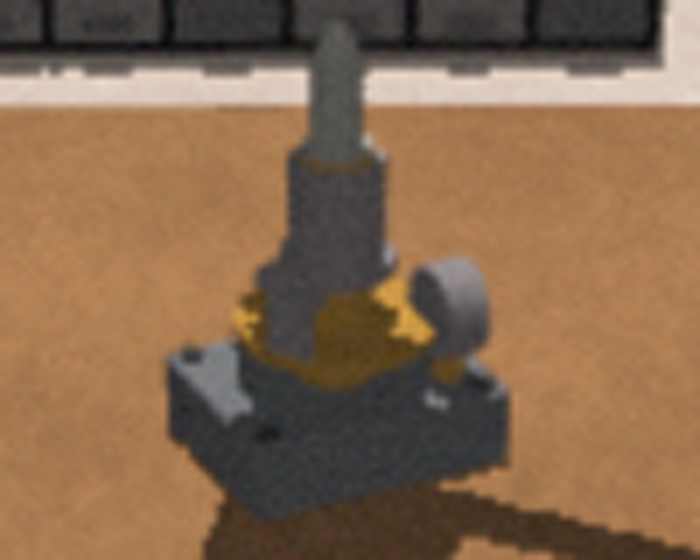

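The nozzle stands upright in the coupler and the sleeve (crop rows 150-270) is up at the flange. I'll compare the sleeve-top height with the first wrist view before handing in.

Run:
```python
from h import *
for n in('w1','w2','wrist7'):
    p,d,c=load(n);X=cloud(d,c);r=np.hypot(X[...,0]-.57,X[...,1]+.2)
    z=X[...,2][(d>0)&(r>.0135)&(r<.0165)&(X[...,2]>.095)&(X[...,2]<.125)]
    print(n,len(z),np.median(z).round(4),np.percentile(z,[75,95]).round(4))
```

```text
w1 208 0.1137 [0.1142 0.1149]
w2 197 0.1058 [0.1064 0.1071]
wrist7 200 0.1137 [0.1141 0.1149]
```

Sleeve top is back to 0.1137, the same as when it was fully forward. Handing in.

```bash
python3 -c "
from rig import job
print(job.close_job())"
```

```text
the job is handed in; nothing more can be done
None
```

The nozzle is pressed home in the coupler, the sleeve is back fully forward (its top reads 0.1137 m, as at the start), and the job was handed in at about 27 s; no verdict was returned.

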